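# Tip up the sample crates and send the stamped one to the rail

## Task

Tip both small white crates over, away from you, onto their far sides so that their undersides face you. Then push the one with the ring stamped underneath across the worktop until its front edge lies flush along the aluminium dispatch rail; leave the blank one lying where you tipped it. Only push with the fingers: neither crate may be lifted or carried, and the black lens case and the rubber blower stay standing where they are.

Things in the scene. Friction and masses are not known exactly. Their poses are not given: they have to be found in the camera images.
- ring_crate: the crate to dispatch: empty open-topped white plastic crate, 65 (x) x 100 (y) x 95 mm high, walls 4 mm, 0.2 to 0.45 kg, shallow grip recesses in its end walls (+-y), a black ring 48 mm across with a bar through it stamped underneath. Starts upright, turned up to 0.2 rad; left or right place varies. Origin: centre of the underside; z up through the open top, +x away from the robot
- blank_crate: the crate to leave: looks the same from outside, same size, origin, axes and mass range, but nothing underneath. Either crate, when tipped, lies on its far wall, 65 mm high, 95 mm deep, underside facing the robot, own z level and pointing away from the robot, own x pointing down
- rail_face (a point): foot of the robot-side face of the dispatch rail, at the middle of its length, on the worktop; x points away from the robot at right angles to the rail, y along the rail, z up. The rail is a fixed plain aluminium bar 500 mm long (y), 18 mm thick (x), 20 mm high, beyond both crates and turned up to 0.06 rad
- ring_crate_mid (a point): centre of the ring crate's bulk, 47.5 mm above its underside. Pushed away from the robot high on the near wall (some 75 mm up), a crate pivots on its far foot edge without much sliding and falls over by itself once tilted past about 35 degrees
- blank_crate_mid (a point): centre of the blank crate's bulk, 47.5 mm above its underside
- objective_case_b: black round ribbed lens case standing between the crates, 38 mm diameter, 57 mm high, loose; origin at the centre of its underside
- blower: red-brown rubber bulb blower standing at the right, 46 mm diameter, 103 mm high, loose; origin at the centre of its underside
- ring_crate_near_foot (a point): middle of the ring crate's near foot edge, at (-32.5, 0, 0) mm in the crate's frame: on the worktop while upright, 65 mm up when tipped
- ring_crate_far_foot (a point): middle of the ring crate's far foot edge, at (32.5, 0, 0) mm: the edge it tips over, which stays on the worktop
- ring_crate_rim_left (a point): left end of the ring crate's far rim, at (32.5, 50, 95) mm: on the worktop, farthest from the robot, when tipped
- ring_crate_rim_right (a point): right end of the same rim, at (32.5, -50, 95) mm
- blank_crate_near_foot (a point): middle of the blank crate's near foot edge, at (-32.5, 0, 0) mm in the crate's frame: on the worktop while upright, 65 mm up when tipped
- blank_crate_far_foot (a point): middle of the blank crate's far foot edge, at (32.5, 0, 0) mm: the edge it tips over, which stays on the worktop
- blank_crate_rim_left (a point): left end of the blank crate's far rim, at (32.5, 50, 95) mm: on the worktop, farthest from the robot, when tipped
- blank_crate_rim_right (a point): right end of the same rim, at (32.5, -50, 95) mm

How it is judged:
On the way:
1. both crates lie on their far sides, undersides towards the robot, the ring crate still short of the rail (height (world z) of each of ring_crate_near_foot, blank_crate_near_foot above 0.055 m and height (world z) of each of ring_crate_far_foot, blank_crate_far_foot below 0.01 m and angle between ring_crate's own z axis and vertical between 1.45 and 1.69 rad and linear speed of each of ring_crate, blank_crate below 0.02 m/s and angle between blank_crate's own z axis and vertical between 1.45 and 1.69 rad and x of each of ring_crate_rim_left, ring_crate_rim_right in the frame of rail_face below -0.012 m), for 0.2 s.
At the end, for the whole second after the job is handed in: both crates lie at rest on their far sides, undersides facing the robot; both ends of the ring crate's front edge are within 10 mm of the rail's near face; the blank crate's far foot edge is within 50 mm of where it stood and its front edge is at least 12 mm short of the rail (height (world z) of each of ring_crate_near_foot, blank_crate_near_foot above 0.055 m and height (world z) of each of ring_crate_far_foot, blank_crate_far_foot below 0.01 m and angle between ring_crate's own z axis and vertical between 1.45 and 1.69 rad and linear speed of each of ring_crate, blank_crate below 0.02 m/s and angle between blank_crate's own z axis and vertical between 1.45 and 1.69 rad and x of ring_crate_rim_left in the frame of rail_face between -0.01 and 0.006 m and x of ring_crate_rim_right in the frame of rail_face between -0.01 and 0.006 m and y of ring_crate_mid in the frame of rail_face between -0.25 and 0.25 m and x of each of blank_crate_rim_left, blank_crate_rim_right in the frame of rail_face below -0.012 m and distance of blank_crate_far_foot from where it was at the start of the episode below 0.05 m); the robot touches nothing.
It fails at once if the ring crate is lifted or carried off the worktop (height (world z) of ring_crate_mid above 0.08 m or height (world z) of ring_crate_far_foot above 0.02 m).
It fails at once if the blank crate is lifted or carried off the worktop (height (world z) of blank_crate_mid above 0.08 m or height (world z) of blank_crate_far_foot above 0.02 m).
It fails at once if the blank crate is pushed to the rail (x of any of blank_crate_rim_left, blank_crate_rim_right in the frame of rail_face above -0.006 m).
It fails at once if the lens case or the blower is knocked over or shoved away (distance of any of objective_case_b, blower from where it was at the start of the episode above 0.025 m or angle between any of objective_case_b, blower's own z axis and vertical above 0.4 rad).
It also fails if it takes over 54 s, if anything falls off the work surface, if the arm or the gripper's body presses on something with over 40 N, if the wrist force passes 120 N, or if a joint passes its speed limit or range.

## Robot

A 6-joint arm with a two-finger parallel gripper is mounted at the origin on a cart in front of the work surface, level with it; the furniture and walls round the work are solid. World frame = base frame: x ahead of the robot, y to its left, z up, the work surface at z = 0. Lengths are in m, angles in rad, forces in N, time in s.
With the tool pointing down it reaches from about 0.225 to 0.875 m from the base axis. Payload 3.4 kg.
Tool frame: the origin (TCP) lies at the very end of the fingers, on their centre line; the grasp point (between the pads) lies 19 mm behind it; z points along the fingers, y is the line along which they close (so a half turn about z gives the same grasp; the last joint's range is limited). The gripper opens to 85 mm and grips with 20 to 120 N. Pads are 22 mm wide; open, the fingers measure 114 mm over their backs; the gripper's body (76 mm by 85 mm) begins 54 mm behind the grasp point. The pads swing forward as they close: fully open they stand 13 mm farther back than shut.
Start: joints at [0.987, 0.276, 1.505, -0, 1.361, -0.121], TCP at [0.257, 0.515, 0.231] pointing down, gripper open.
Joint ranges: [-2.89, 2.89], [-0.75, 2.08], [0.22, 2.7], [-1.18, 4.32], [0.11, 2.71], [-2.7, 2.7]. Speed limits (rad/s): [2.57, 2.57, 3.14, 3.14, 3.14, 3.14].

## Interface

Orientations are given as a rotation vector (axis times angle).
In Python, from cell import env gives the robot as it stands.
- The arm moves only by the tool drive_tool, never from a script. Its argument "plan" is a list of rows, each a list of 3 entries, a list of its own where there are three numbers: the turn, a rotation vector about the tool's x, y, z in rad, then the shift along the tool's x, y, z in cm, then the opening, from 0 (shut) to 1 (fully open). In form: [[[ax, ay, az], [tx, ty, tz], jaw], ...]. A call has 1 to 8 rows; each row shifts and turns the commanded pose from where the row before left it, along the tool's axes as they then stand; what a row does not reach is not made up. A row lasts 1/12 s, in which the tool goes at most 41.7 mm and 7.16 degrees, less where a joint would pass 70% of its speed; a pose out of reach is approached as far as the arm can. A call with a gripper value outside its range is refused whole. The fingers move at their own pace and stop on an object; "squeeze" is the grip in N (left out, the last holds). Time passes only in rows, so rows that do not move let the fingers close. It gives the time, the measured TCP pose, the force, the opening and the grip force at its end, in the units of the state.
- env.sense(): the state, without advancing time (a new reading comes with each control period).
- env.capture(name): name is "scene" or "side" or "wrist"; returns a dict with "img" (400x640x3 uint8, blue, green, red), "fx", "fy", "cx", "cy" (pixels), "T" (4x4, takes a point from camera to world coordinates). Camera axes: x right, y up, looking along -z (the intrinsics and any distortion apply to the point x, -y, -z); pixel columns grow to the right and rows downward; lengths in m; the calibration is good to about 2 mm. The wrist camera is an equidistant fisheye: a pixel r from the principal point sees the ray r / f radians off the axis. A picture is of the moment at which its call begins. There is no depth.
- env.finish_job(): hands the job in; it is judged then, once.
The state is a dict: "t": time; "joint_pos": joint angles; "qd": joint speeds; "joint_efforts": joint torques, N m; "tool_pos": TCP position; "ee_rot": TCP orientation; "wrist_force": force on the tool from outside, world axes, zero at the start; "moment": the same for the moment, N m; "finger_gap": opening from 0.0 (shut) to 1.0 (fully open); "finger_force": force on a finger pad.
Only numpy, scipy, OpenCV 4.12 (cv2) and the standard library are available. Lean on these libraries where they do the work, as an engineer would, in place of code of your own. Each camera call takes 0.05 s, during which the arm holds its last target. There are 200 camera calls.

## Working session

There is one attempt and no reset: what is moved stays moved. The work goes in short steps, Python scripts to look and compute and a tool call to move; the robot and the scene stay as the last step left them, time stands still between calls to the robot, and variables do not carry over. Pictures are saved under pics/ and viewed, at most 10 in all, crops included, and the job is handed in when it is done.

Besides the shell and the picture viewer there is one more tool, called after "Emit:" by a JSON object that holds its "fn" and its "kwargs". drive_tool: Moves the arm, as the interface text tells. Its arguments: {"type":"object","properties":{"plan":{"type":"array","items":{"type":"array"}},"squeeze":{"type":"number"}},"required":["plan"]}

```bash
ls; mkdir -p pics; cat > h.py <<'E'
import numpy as np, cv2
from cell import env
from scipy.spatial.transform import Rotation as R
def cap(n,f=None):
    c=env.capture(n)
    if f: cv2.imwrite('pics/'+f,c['img'])
    return c
def ray(c,u,v):
    x=(u-c['cx'])/c['fx'];y=(v-c['cy'])/c['fy']
    d=c['T'][:3,:3]@np.array([x,-y,-1.]);return c['T'][:3,3],d
def onz(c,u,v,z=0):
    o,d=ray(c,u,v);return o+d*(z-o[2])/d[2]
E
python3 - <<'E'
from h import *
a=cap('scene','s0.png');b=cap('side','d0.png')
cv2.imwrite('pics/both.png',cv2.resize(np.vstack([a['img'],b['img']]),(800,1000))[:, :])
for c in(a,b): print(c['T'].round(3).tolist(),c['fx'],c['cx'],c['cy'],[k for k in c])
s=env.sense();print({k:np.round(v,3).tolist() for k,v in s.items()})
E
```

```text
pics
[[0.893, 0.214, -0.396, -0.006], [-0.45, 0.42, -0.788, -1.135], [-0.002, 0.882, 0.472, 0.725], [0.0, 0.0, 0.0, 1.0]] 504.79589740378185 322.63417971842847 202.58968173398418 ['img', 'fx', 'fy', 'cx', 'cy', 'T']
[[0.993, 0.062, -0.103, 0.457], [-0.118, 0.338, -0.934, -0.994], [-0.023, 0.939, 0.342, 0.433], [0.0, 0.0, 0.0, 1.0]] 472.33147639628675 319.26493155490436 199.26816979546422 ['img', 'fx', 'fy', 'cx', 'cy', 'T']
{'t': 0.1, 'joint_pos': [0.987, 0.277, 1.506, 0.0, 1.361, -0.121], 'qd': [0.0, -0.002, -0.002, 0.001, -0.002, 0.001], 'joint_efforts': [0.002, -41.77, -24.641, 0.0, 0.006, -0.0], 'tool_pos': [0.256, 0.514, 0.231], 'ee_rot': [-0.72, -3.057, 0.002], 'wrist_force': [-0.057, -0.991, 0.959], 'moment': [-0.026, 0.039, -0.019], 'finger_force': 0.0, 'finger_gap': 0.998}
```

View pics/s0.png

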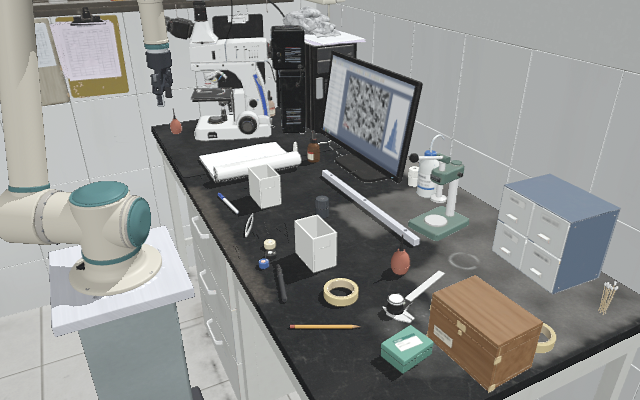

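View pics/d0.png

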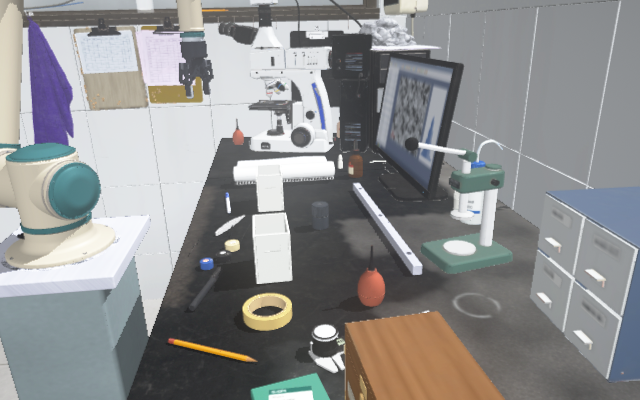

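The scene shows the crates at about (265,187) and (316,243), the lens case at (322,206), the blower at (400,263) and the rail from (323,173) to (417,240). The side view shows the crates at (270,188) and (272,247). Next I measure their corners.

```bash
python3 - <<'E'
from h import *
a=cap('scene');b=cap('side')
def poly(c,box,lo,sat=40):
    x0,y0,x1,y1=box;im=c['img'][y0:y1,x0:x1];h=cv2.cvtColor(im,cv2.COLOR_BGR2HSV)
    m=((h[...,2]>lo)&(h[...,1]<sat)).astype('uint8')*255
    cs,_=cv2.findContours(m,0,2);k=max(cs,key=cv2.contourArea)
    p=cv2.approxPolyDP(cv2.convexHull(k),2.0,True)[:,0]+[x0,y0];return p
for nm,c,box in(('L scene',a,(240,150,290,215)),('R scene',a,(285,205,345,280)),('L side',b,(250,160,290,215)),('R side',b,(245,205,300,290)),('rail scene',a,(318,165,422,248)),('rail side',b,(350,180,422,273))):
    p=poly(c,box,110);print(nm)
    for q in p: print('  ',q, onz(c,*q,0)[:2].round(3), onz(c,*q,.095 if 'rail' not in nm else .02)[:2].round(3))
cr=np.hstack([cv2.resize(a['img'][150:280,235:345],(440,520),interpolation=2),cv2.resize(b['img'][160:290,235:325],(360,520),interpolation=2)])
cv2.imwrite('pics/crop.png',cr)
E
```

```text
L scene
   [289 152] [0.671 0.491] [0.582 0.278]
   [289 166] [0.62  0.373] [0.538 0.175]
   [281 203] [0.488 0.13 ] [ 0.424 -0.036]
   [261 208] [0.423 0.128] [ 0.367 -0.038]
   [250 195] [0.422 0.223] [0.366 0.045]
   [240 175] [0.442 0.379] [0.383 0.181]
   [240 150] [0.514 0.593] [0.445 0.367]
R scene
   [317 214] [0.556 0.019] [ 0.482 -0.132]
   [336 232] [ 0.558 -0.095] [ 0.484 -0.231]
   [336 264] [ 0.487 -0.228] [ 0.422 -0.347]
   [313 272] [ 0.421 -0.233] [ 0.365 -0.351]
   [295 252] [ 0.418 -0.134] [ 0.362 -0.265]
   [294 220] [0.482 0.018] [ 0.418 -0.133]
L side
   [289 160] [0.53  0.601] [0.514 0.251]
   [289 181] [0.516 0.361] [0.503 0.064]
   [284 209] [0.49 0.13] [ 0.483 -0.117]
   [258 211] [0.424 0.128] [ 0.432 -0.119]
   [250 184] [0.4   0.354] [0.413 0.058]
   [250 160] [0.395 0.629] [0.408 0.273]
R side
   [285 212] [0.491 0.109] [ 0.484 -0.133]
   [290 234] [ 0.496 -0.027] [ 0.487 -0.24 ]
   [292 279] [ 0.487 -0.229] [ 0.481 -0.397]
   [256 283] [ 0.422 -0.233] [ 0.43 -0.4 ]
   [252 215] [0.41  0.103] [ 0.42  -0.138]
rail scene
   [419 243] [ 0.728 -0.243] [ 0.707 -0.268]
   [413 245] [ 0.708 -0.244] [ 0.688 -0.268]
   [324 177] [0.688 0.236] [0.669 0.198]
   [322 170] [0.708 0.289] [0.688 0.25 ]
   [421 165] [1.039 0.169] [1.01  0.133]
rail side
   [353 183] [0.701 0.306] [0.69  0.246]
   [358 182] [0.717 0.313] [0.705 0.252]
   [411 249] [ 0.738 -0.145] [ 0.725 -0.184]
   [421 263] [ 0.738 -0.207] [ 0.725 -0.243]
   [421 272] [ 0.727 -0.241] [ 0.715 -0.276]
   [411 272] [ 0.709 -0.238] [ 0.697 -0.273]
   [353 190] [0.689 0.244] [0.679 0.187]
```

View pics/crop.png

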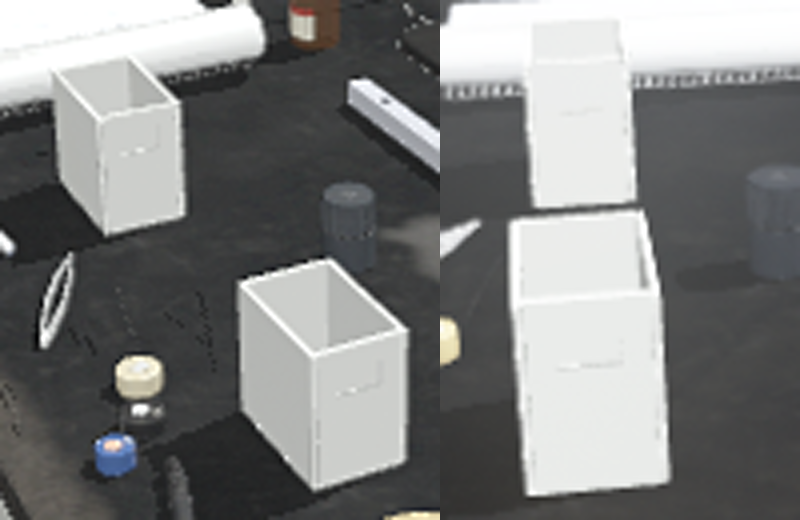

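The crop confirms the crate corners: both stand nearly square, the left centred at about (0.456, 0.178) and the right at about (0.453, -0.181). The rail's near foot runs from (0.708, -0.241) to (0.688, 0.241). Next: the lens case, the blower and the first move.

```bash
cat >> h.py <<'E'
def tool():
    s=env.sense();return np.array(s['tool_pos']),R.from_rotvec(s['ee_rot'])
def go(p,yaw=None):
    # shift in tool axes (cm) to world p with the present orientation; turn to bring tool y to world +-y turned by yaw
    q,r=tool();print('pos',q.round(4),'axes',r.as_matrix().round(3).tolist(),'t',round(env.sense()['t'],2),'F',np.round(env.sense()['wrist_force'],1),'gap',round(env.sense()['finger_gap'],2))
    r2=r
    if yaw is not None:
        c=[R.from_euler('z',yaw+s)*R.from_euler('x',np.pi) for s in(0,np.pi)]
        v=[(r.inv()*k) for k in c];i=min((0,1),key=lambda j:v[j].magnitude());r2=c[i];print('turn',v[i].as_rotvec().round(3))
    print('shift cm before turn',(r.inv().apply(np.array(p)-q)*100).round(2),'after',(r2.inv().apply(np.array(p)-q)*100).round(2))
E
python3 - <<'E'
from h import *
a=cap('scene');b=cap('side')
for nm,c,u,v in(('case base front',a,322,217),('case side',b,320,229),('blower base',a,400,277),('blower side',b,371,306)): print(nm,onz(c,u,v).round(3))
go([.375,.18,.2],0.02)
E
```

```text
case base front [ 0.561 -0.003  0.   ]
case side [ 0.565 -0.011  0.   ]
blower base [ 0.597 -0.345  0.   ]
blower side [ 0.61  -0.338  0.   ]
pos [0.2566 0.5144 0.231 ] axes [[-0.895, 0.446, -0.0], [0.446, 0.895, -0.0], [0.0, -0.001, -1.0]] t 0.3 F [ 0.7 -0.1 -0.6] gap 1.0
turn [-0.001 -0.    -0.483]
shift cm before turn [-25.52 -24.64   3.11] after [-11.17 -33.67   3.1 ]
```

Emit:
{"fn": "drive_tool", "kwargs": {"plan": [[[0,0,-0.12],[0,0,0],0.5],[[0,0,-0.12],[0,0,0],0.5],[[0,0,-0.12],[0,0,0],0.5],[[0,0,-0.12],[0,0,0],0.5],[[0,0,0],[-1.1,-3.4,0.3],0.5],[[0,0,0],[-1.1,-3.4,0.3],0.5],[[0,0,0],[-1.1,-3.4,0.3],0.5],[[0,0,0],[-1.1,-3.4,0.3],0.5]]}}

```text
t: 0.97
tool_pos: [0.3031, 0.378, 0.2191]
ee_rot: [-0.029, 3.141, -0.0]
wrist_force: [1.0, -0.2, 0.8]
finger_gap: 0.5
finger_force: 0.0
```

Emit:
{"fn": "drive_tool", "kwargs": {"plan": [[[0,0,0],[-1.1,-3.4,0.3],0.5],[[0,0,0],[-1.1,-3.4,0.3],0.5],[[0,0,0],[-1.1,-3.4,0.3],0.5],[[0,0,0],[-1.1,-3.4,0.3],0.5],[[0,0,0],[-1.1,-3.4,0.3],0.5],[[0,0,0],[-1.1,-3.0,0.3],0.5],[[0,0,0],[0,0,0],0.5],[[0,0,0],[0,0,0],0.5]]}}

```text
t: 1.63
tool_pos: [0.3729, 0.1793, 0.2013]
ee_rot: [0.02, -3.141, -0.001]
wrist_force: [0.5, -0.4, -0.5]
finger_gap: 0.498
finger_force: 0.0
```

```bash
python3 - <<'E'
from h import *
go([.385,.178,.076],0.02)
E
```

```text
pos [0.3729 0.1793 0.2013] axes [[-1.0, -0.013, -0.0], [-0.013, 1.0, 0.0], [0.0, 0.0, -1.0]] t 1.63 F [ 0.5 -0.4 -0.5] gap 0.5
turn [ 0.    -0.    -0.007]
shift cm before turn [-1.21 -0.15 12.53] after [-1.21 -0.15 12.53]
```

Emit:
{"fn": "drive_tool", "kwargs": {"plan": [[[0,0,0],[-0.4,0,4.0],0.5],[[0,0,0],[-0.4,0,4.0],0.5],[[0,0,0],[-0.4,0,3.0],0.5],[[0,0,0],[0,0,1.5],0.5],[[0,0,0],[-1.0,0,0],0.5],[[0,0,0],[-1.0,0,0],0.5],[[0,0,0],[-0.5,0,0],0.5],[[0,0,0],[-0.5,0,0],0.5]]}}

```text
t: 2.3
tool_pos: [0.4163, 0.1821, 0.0778]
ee_rot: [-0.027, 3.139, 0.002]
wrist_force: [-2.9, -0.0, 1.7]
finger_gap: 0.502
finger_force: 1.1
```

Emit:
{"fn": "drive_tool", "kwargs": {"plan": [[[0,0,0],[-0.5,0,0],0.5],[[0,0,0],[-0.5,0,0],0.5],[[0,0,0],[-0.5,0,0],0.5],[[0,0,0],[-0.5,0,0],0.5],[[0,0,0],[-0.5,0,0],0.5],[[0,0,0],[-0.5,0,0],0.5],[[0,0,0],[-0.3,0,0],0.5],[[0,0,0],[0,0,0],0.5]]}}

```text
t: 2.97
tool_pos: [0.4491, 0.1819, 0.0764]
ee_rot: [-0.027, 3.139, 0.001]
wrist_force: [0.2, 0.3, 0.6]
finger_gap: 0.497
finger_force: 0.1
```

```bash
python3 - <<'E'
from h import *
a=cap('scene');b=cap('side')
go([.463,.178,.076],0.02)
cv2.imwrite('pics/t1.png',np.hstack([cv2.resize(a['img'][130:290,210:370],(400,400)),cv2.resize(b['img'][130:290,210:370],(400,400))]))
E
```

```text
pos [0.4478 0.1818 0.0761] axes [[-1.0, -0.017, 0.0], [-0.017, 1.0, 0.0], [-0.0, 0.0, -1.0]] t 3.07 F [-0.8  0.7  0.5] gap 0.5
turn [ 0.     0.    -0.003]
shift cm before turn [-1.52 -0.41  0.01] after [-1.52 -0.41  0.01]
```

View pics/t1.png

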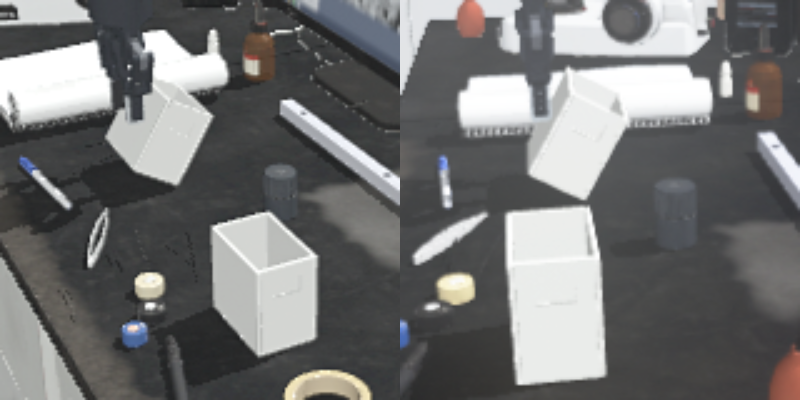

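The left crate is about 30° tilted, resting on the fingers and pivoting on its far foot edge (crop right, about (585,197)). I'll push further.

Emit:
{"fn": "drive_tool", "kwargs": {"plan": [[[0,0,0],[-0.5,0,0],0.5],[[0,0,0],[-0.5,0,0],0.5],[[0,0,0],[-0.5,0,0],0.5],[[0,0,0],[-0.3,0,0],0.5],[[0,0,0],[-0.3,0,0],0.5],[[0,0,0],[0,0,0],0.5],[[0,0,0],[0,0,0],0.5],[[0,0,0],[0,0,0],0.5]]}}

```text
t: 3.73
tool_pos: [0.4681, 0.1821, 0.076]
ee_rot: [0.027, -3.141, 0.0]
wrist_force: [0.3, 0.2, 0.0]
finger_gap: 0.502
finger_force: 0.0
```

```bash
python3 - <<'E'
from h import *
a=cap('scene');b=cap('side')
go([.385,-.183,.2],0.05)
cv2.imwrite('pics/t2.png',np.hstack([cv2.resize(a['img'][130:290,210:370],(400,400)),cv2.resize(b['img'][130:290,210:370],(400,400))]))
E
```

```text
pos [0.4681 0.1821 0.0761] axes [[-1.0, -0.017, -0.001], [-0.017, 1.0, -0.0], [0.001, -0.0, -1.0]] t 3.83 F [-0.5 -0.1  1. ] gap 0.5
turn [-0.    -0.001 -0.033]
shift cm before turn [  8.95 -36.36 -12.38] after [ 10.13 -36.05 -12.39]
```

View pics/t2.png

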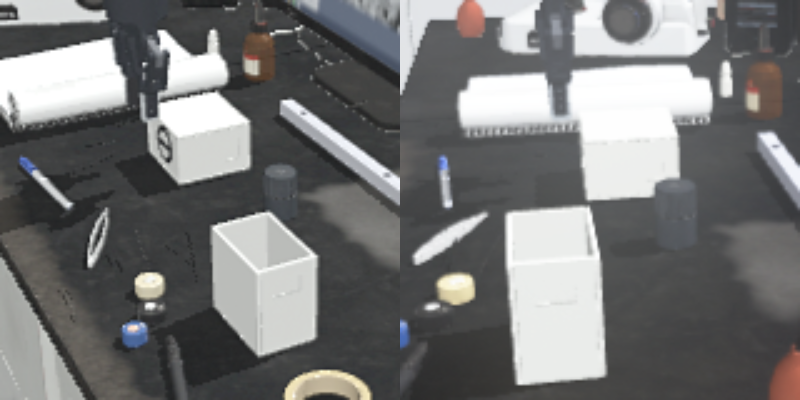

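The left crate lies tipped with the ring stamp visible at crop (165,143), so it is the ring crate. I'll tip the right, blank one now.

Emit:
{"fn": "drive_tool", "kwargs": {"plan": [[[0,0,-0.03],[0,0,0],0.5],[[0,0,0],[3.0,0,-2.0],0.5],[[0,0,0],[3.0,0,-2.0],0.5],[[0,0,0],[3.0,-1.0,-2.0],0.5],[[0,0,0],[1.0,-3.8,0],0.5],[[0,0,0],[0,-4.0,0],0.5],[[0,0,0],[0,-4.0,0],0.5],[[0,0,0],[0,-4.0,0],0.5]]}}

```text
t: 4.5
tool_pos: [0.3759, 0.0085, 0.1368]
ee_rot: [-0.077, 3.139, -0.0]
wrist_force: [1.1, 0.5, 0.1]
finger_gap: 0.499
finger_force: 0.0
```

Emit:
{"fn": "drive_tool", "kwargs": {"plan": [[[0,0,0],[0,-4.0,0],0.5],[[0,0,0],[0,-4.0,0],0.5],[[0,0,0],[0,-4.0,0],0.5],[[0,0,0],[0,-4.0,0],0.5],[[0,0,0],[0,-3.3,0],0.5],[[0,0,0],[0,0,3.0],0.5],[[0,0,0],[0,0,3.0],0.5],[[0,0,0],[0,0,0],0.5]]}}

```text
t: 5.17
tool_pos: [0.3819, -0.1816, 0.0725]
ee_rot: [0.071, -3.133, -0.009]
wrist_force: [-1.5, 0.9, -0.1]
finger_gap: 0.499
finger_force: 0.0
```

```bash
python3 - <<'E'
from h import *
go([.408,-.182,.076],0.05)
E
```

```text
pos [ 0.3819 -0.1816  0.0725] axes [[-0.999, -0.045, -0.008], [-0.045, 0.999, 0.006], [0.008, 0.006, -1.0]] t 5.17 F [-1.5  0.9 -0.1] gap 0.5
turn [ 0.006 -0.008 -0.005]
shift cm before turn [-2.6  -0.16 -0.37] after [-2.6  -0.17 -0.35]
```

Emit:
{"fn": "drive_tool", "kwargs": {"plan": [[[0,0,0],[-1.0,0,-0.4],0.5],[[0,0,0],[-1.0,0,0],0.5],[[0,0,0],[-0.5,0,0],0.5],[[0,0,0],[-0.5,0,0],0.5],[[0,0,0],[-0.5,0,0],0.5],[[0,0,0],[-0.5,0,0],0.5],[[0,0,0],[-0.5,0,0],0.5],[[0,0,0],[-0.5,0,0],0.5]]}}

```text
t: 5.83
tool_pos: [0.4362, -0.1807, 0.0806]
ee_rot: [-0.075, 3.14, -0.0]
wrist_force: [-2.7, -0.1, 2.4]
finger_gap: 0.502
finger_force: 1.2
```

Emit:
{"fn": "drive_tool", "kwargs": {"plan": [[[0,0,0],[-0.5,0,0],0.5],[[0,0,0],[-0.5,0,0],0.5],[[0,0,0],[-0.5,0,0],0.5],[[0,0,0],[-0.5,0,0],0.5],[[0,0,0],[-0.5,0,0],0.5],[[0,0,0],[-0.5,0,0],0.5],[[0,0,0],[-0.3,0,0],0.5],[[0,0,0],[-0.3,0,0],0.5]]}}

```text
t: 6.5
tool_pos: [0.4719, -0.1791, 0.0801]
ee_rot: [0.074, -3.141, -0.0]
wrist_force: [-0.8, -0.5, -0.9]
finger_gap: 0.5
finger_force: 0.0
```

Emit:
{"fn": "drive_tool", "kwargs": {"plan": [[[0,0,0],[0,0,0],0.5],[[0,0,0],[0,0,0],0.5],[[0,0,0],[0,0,0],0.5],[[0,0,0],[0,0,0],0.5]]}}

```text
t: 6.83
tool_pos: [0.4712, -0.1791, 0.0803]
ee_rot: [0.074, -3.14, -0.0]
wrist_force: [0.2, -0.4, 0.8]
finger_gap: 0.499
finger_force: 0.0
```

```bash
python3 - <<'E'
from h import *
a=cap('scene');b=cap('side')
go([.385,.18,.14],0.04)
cv2.imwrite('pics/t3.png',np.hstack([cv2.resize(a['img'][130:290,210:370],(400,400)),cv2.resize(b['img'][130:290,210:370],(400,400))]))
E
```

```text
pos [ 0.4713 -0.1791  0.0803] axes [[-0.999, -0.047, -0.0], [-0.047, 0.999, 0.0], [0.0, 0.0, -1.0]] t 6.93 F [ 0.  -0.1 -0.8] gap 0.5
turn [ 0.    -0.     0.007]
shift cm before turn [ 6.93 36.28 -5.96] after [ 7.19 36.22 -5.97]
```

View pics/t3.png

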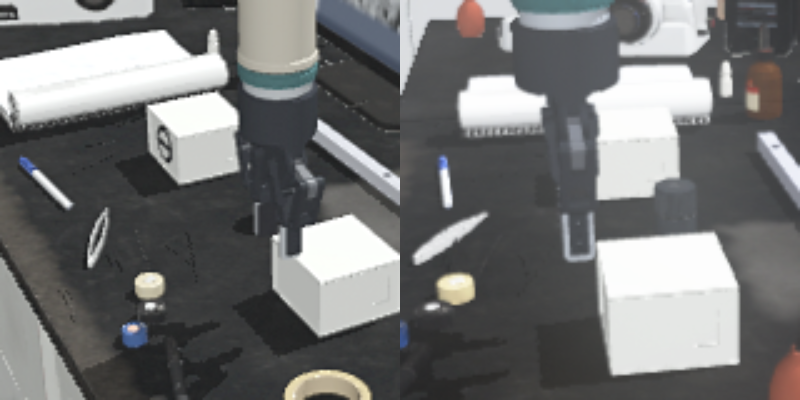

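Both crates lie on their far sides: the ring crate at about crop (195,140), and the blank one, with no stamp on its near face, at about (340,275). I'll back off, return to the ring crate, then measure its pose.

Emit:
{"fn": "drive_tool", "kwargs": {"plan": [[[0,0,0],[3.0,0,-2.0],0.6],[[0,0,0],[3.0,0,-2.0],0.6],[[0,0,0],[1.2,3.6,-1.0],0.6],[[0,0,0],[0,4.0,0],0.6],[[0,0,0],[0,4.0,0],0.6],[[0,0,0],[0,4.0,0],0.6],[[0,0,0],[0,4.0,0],0.6],[[0,0,0],[0,4.0,0],0.6]]}}

```text
t: 7.6
tool_pos: [0.3879, 0.0547, 0.1307]
ee_rot: [-0.072, 3.14, -0.0]
wrist_force: [0.3, 0.3, 0.1]
finger_gap: 0.598
finger_force: 0.0
```

Emit:
{"fn": "drive_tool", "kwargs": {"plan": [[[0,0,0],[0,4.0,0],0.6],[[0,0,0],[0,4.0,0],0.6],[[0,0,0],[0,4.0,0],0.6],[[0,0,0],[0,0,0],0.6],[[0,0,0],[0,0,0],0.6]]}}

```text
t: 8.02
tool_pos: [0.3823, 0.1749, 0.1303]
ee_rot: [-0.083, 3.14, -0.0]
wrist_force: [0.3, -0.9, -1.2]
finger_gap: 0.598
finger_force: 0.0
```

```bash
cat >> h.py <<'E'
def poly(c,box,lo=110,sat=40):
    x0,y0,x1,y1=box;im=c['img'][y0:y1,x0:x1];h=cv2.cvtColor(im,cv2.COLOR_BGR2HSV)
    m=((h[...,2]>lo)&(h[...,1]<sat)).astype('uint8')*255
    k=max(cv2.findContours(m,0,2)[0],key=cv2.contourArea)
    return cv2.approxPolyDP(cv2.convexHull(k),2.0,True)[:,0]+[x0,y0]
E
python3 - <<'E'
from h import *
a=cap('scene');b=cap('side')
for nm,c,box in(('L scene',a,(262,166,314,206)),('R scene',a,(312,210,380,268)),('L side',b,(275,172,325,212)),('R side',b,(285,222,350,285))):
    print(nm)
    for q in poly(c,box): print('  ',q,onz(c,*q,0)[:2].round(3),onz(c,*q,.065)[:2].round(3))
go([.455,.18,.018],0.04)
E
```

```text
L scene
   [309 178] [0.64  0.251] [0.582 0.127]
   [309 197] [0.581 0.127] [0.528 0.014]
   [281 203] [0.488 0.13 ] [0.444 0.016]
   [269 189] [0.491 0.235] [0.446 0.112]
   [268 174] [0.529 0.344] [0.481 0.211]
   [271 171] [0.548 0.362] [0.498 0.228]
   [296 166] [0.642 0.361] [0.584 0.227]
R scene
   [361 210] [ 0.683 -0.018] [ 0.621 -0.118]
   [379 226] [ 0.68  -0.121] [ 0.619 -0.212]
   [370 253] [ 0.587 -0.225] [ 0.534 -0.307]
   [337 264] [ 0.489 -0.229] [ 0.444 -0.311]
   [319 245] [ 0.487 -0.132] [ 0.443 -0.222]
   [318 225] [ 0.531 -0.038] [ 0.483 -0.137]
   [338 210] [0.622 0.013] [ 0.566 -0.09 ]
L side
   [324 172] [0.632 0.434] [0.605 0.219]
   [324 206] [0.593 0.133] [ 0.573 -0.036]
   [284 209] [0.49 0.13] [ 0.485 -0.039]
   [275 182] [0.474 0.359] [0.472 0.156]
   [275 172] [0.477 0.464] [0.474 0.245]
R side
   [335 222] [0.605 0.023] [ 0.583 -0.129]
   [345 243] [ 0.609 -0.094] [ 0.586 -0.229]
   [345 275] [ 0.586 -0.23 ] [ 0.566 -0.345]
   [295 280] [ 0.493 -0.234] [ 0.487 -0.348]
   [289 255] [ 0.488 -0.131] [ 0.483 -0.261]
   [288 226] [0.494 0.019] [ 0.488 -0.134]
pos [0.3825 0.1726 0.1302] axes [[-0.999, -0.048, -0.0], [-0.048, 0.999, -0.001], [0.0, -0.001, -1.0]] t 8.12 F [ 0.1 -0.5  0.3] gap 0.6
turn [-0.001 -0.     0.008]
shift cm before turn [-7.28  0.4  11.22] after [-7.27  0.45 11.22]
```

The ring crate's foot edge is at x≈0.489, y 0.13–0.23, and its rim at x≈0.583. The blank foot edge is at x≈0.488, unmoved. The ring crate needs to go about 107 mm. I'll descend behind it.

Emit:
{"fn": "drive_tool", "kwargs": {"plan": [[[0,0,0],[-2.2,0.1,2.5],0.6],[[0,0,0],[-2.2,0.1,2.7],0.6],[[0,0,0],[-2.2,0.1,2.5],0.6],[[0,0,0],[0,0,2.0],0.6],[[0,0,0],[0,0,1.5],0.6],[[0,0,0],[-1.0,0,0],0.6],[[0,0,0],[-1.0,0,0],0.6],[[0,0,0],[0,0,0],0.6]]}}

```text
t: 8.78
tool_pos: [0.4734, 0.1795, 0.0196]
ee_rot: [-0.07, 3.135, 0.002]
wrist_force: [0.2, 0.4, 0.4]
finger_gap: 0.597
finger_force: 0.0
```

Emit:
{"fn": "drive_tool", "kwargs": {"plan": [[[0,0,0],[-0.5,0,0],0.6],[[0,0,0],[-0.8,0,0],0.6],[[0,0,0],[-1.0,0,0],0.6],[[0,0,0],[-1.0,0,0],0.6],[[0,0,0],[-1.0,0,0],0.6],[[0,0,0],[-1.0,0,0],0.6],[[0,0,0],[-1.0,0,0],0.6],[[0,0,0],[0,0,0],0.6]]}}

```text
t: 9.45
tool_pos: [0.535, 0.1836, 0.0193]
ee_rot: [-0.074, 3.136, 0.001]
wrist_force: [0.3, 0.4, 3.5]
finger_gap: 0.598
finger_force: 0.0
```

```bash
python3 - <<'E'
from h import *
go([.584,.181,.018],0.042)
E
```

```text
pos [0.535  0.1836 0.0193] axes [[-0.999, -0.047, 0.005], [-0.047, 0.999, 0.001], [-0.005, 0.001, -1.0]] t 9.45 F [0.3 0.4 3.5] gap 0.6
turn [0.001 0.005 0.005]
shift cm before turn [-4.88 -0.49  0.15] after [-4.88 -0.47  0.13]
```

Emit:
{"fn": "drive_tool", "kwargs": {"plan": [[[0,0,0],[-0.6,0,0],0.6],[[0,0,0],[-0.8,0,0],0.6],[[0,0,0],[-0.8,0,0],0.6],[[0,0,0],[-0.8,0,0],0.6],[[0,0,0],[-0.6,0,0],0.6],[[0,0,0],[-0.4,0,0],0.6],[[0,0,0],[0,0,0],0.6],[[0,0,0],[0,0,0],0.6]]}}

```text
t: 10.12
tool_pos: [0.572, 0.1851, 0.019]
ee_rot: [-0.075, 3.14, -0.0]
wrist_force: [-1.9, -0.0, 4.3]
finger_gap: 0.599
finger_force: 0.0
```

```bash
python3 - <<'E'
from h import *
go([.584,.181,.018],0.042)
a=cap('scene');b=cap('side')
cv2.imwrite('pics/t4.png',np.hstack([cv2.resize(a['img'][150:230,270:350],(400,400)),cv2.resize(b['img'][150:230,310:390],(400,400))]))
E
```

```text
pos [0.572  0.1851 0.019 ] axes [[-0.999, -0.048, 0.001], [-0.048, 0.999, 0.0], [-0.001, -0.0, -1.0]] t 10.12 F [-1.9 -0.   4.3] gap 0.6
turn [-0.     0.001  0.006]
shift cm before turn [-1.18 -0.47  0.1 ] after [-1.18 -0.46  0.1 ]
```

View pics/t4.png

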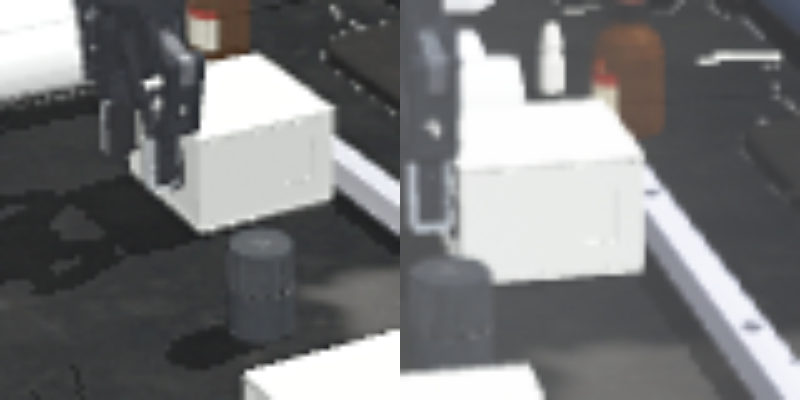

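The crate is nearly square to the rail and a small gap of about 1 cm remains. I'll creep forward.

Emit:
{"fn": "drive_tool", "kwargs": {"plan": [[[0,0,0],[-0.3,0,0],0.6],[[0,0,0],[-0.3,0,0],0.6],[[0,0,0],[-0.2,0,0],0.6],[[0,0,0],[-0.1,0,0],0.6],[[0,0,0],[0,0,0],0.6]]}}

```text
t: 10.63
tool_pos: [0.5792, 0.1855, 0.019]
ee_rot: [0.075, -3.138, 0.0]
wrist_force: [-6.1, -0.8, 7.2]
finger_gap: 0.598
finger_force: 0.0
```

Emit:
{"fn": "drive_tool", "kwargs": {"plan": [[[0,0,0],[-0.2,0,0],0.6],[[0,0,0],[-0.1,0,0],0.6],[[0,0,0],[0,0,0],0.6]]}}

```text
t: 10.88
tool_pos: [0.5822, 0.1856, 0.019]
ee_rot: [0.075, -3.138, 0.0]
wrist_force: [-6.7, -0.5, 7.5]
finger_gap: 0.601
finger_force: 0.0
```

```bash
python3 - <<'E'
from h import *
go([.584,.181,.018],0.042)
a=cap('scene');b=cap('side')
for nm,c,box in(('scene',a,(290,150,342,200)),('side',b,(318,165,370,212))):
    print(nm)
    for q in poly(c,box,170): print('  ',q,onz(c,*q,0)[:2].round(3),onz(c,*q,.065)[:2].round(3))
E
```

```text
pos [0.5822 0.1856 0.019 ] axes [[-0.999, -0.048, -0.002], [-0.048, 0.999, -0.0], [0.002, -0.0, -1.0]] t 10.88 F [-6.7 -0.5  7.5] gap 0.6
turn [-0.    -0.002  0.006]
shift cm before turn [-0.16 -0.47  0.1 ] after [-0.16 -0.47  0.1 ]
scene
   [324 160] [0.754 0.364] [0.685 0.229]
   [338 170] [0.757 0.264] [0.689 0.139]
   [341 189] [0.696 0.131] [0.633 0.017]
   [312 194] [0.598 0.141] [0.544 0.027]
   [302 186] [0.594 0.207] [0.54  0.087]
   [314 162] [0.713 0.364] [0.649 0.23 ]
side
   [326 165] [0.648 0.513] [0.62  0.286]
   [352 168] [0.727 0.461] [0.686 0.242]
   [362 180] [0.733 0.329] [0.691 0.131]
   [369 196] [0.723 0.187] [0.683 0.009]
   [369 206] [0.706 0.113] [ 0.669 -0.054]
   [329 206] [0.606 0.131] [ 0.583 -0.038]
   [318 195] [0.588 0.22 ] [0.568 0.038]
```

Emit:
{"fn": "drive_tool", "kwargs": {"plan": [[[0,0,0],[0,0,-0.4],0.6],[[0,0,0],[0,0,0],0.6]]}}

```text
t: 11.15
tool_pos: [0.5834, 0.1858, 0.0227]
ee_rot: [0.074, -3.141, -0.001]
wrist_force: [-2.1, 0.1, 0.5]
finger_gap: 0.596
finger_force: 0.0
```

Emit:
{"fn": "drive_tool", "kwargs": {"plan": [[[0,0,0],[-0.2,0,0],0.6],[[0,0,0],[-0.1,0,0],0.6],[[0,0,0],[0,0,0],0.6]]}}

```text
t: 11.4
tool_pos: [0.5831, 0.1858, 0.0216]
ee_rot: [0.072, -3.134, -0.0]
wrist_force: [-8.3, -0.1, 3.2]
finger_gap: 0.601
finger_force: 0.0
```

The tool no longer advances and the force is rising, so the crate has met the rail. One more gentle press to seat it, then back off.

Emit:
{"fn": "drive_tool", "kwargs": {"plan": [[[0,0,0],[-0.2,0,0],0.6],[[0,0,0],[-0.1,0,0],0.6],[[0,0,0],[0,0,0],0.6]]}}

```text
t: 11.65
tool_pos: [0.5827, 0.1858, 0.0212]
ee_rot: [0.071, -3.127, 0.0]
wrist_force: [-13.0, 0.2, 7.1]
finger_gap: 0.599
finger_force: 0.0
```

Emit:
{"fn": "drive_tool", "kwargs": {"plan": [[[0,0,0],[0.5,0,0],0.6],[[0,0,0],[1.5,0,0],0.6],[[0,0,0],[3.0,0,0],0.6],[[0,0,0],[3.0,0,-2.0],0.6],[[0,0,0],[3.0,0,-2.5],0.6],[[0,0,0],[3.0,0,-2.5],0.6],[[0,0,0],[3.0,0,-2.5],0.6],[[0,0,0],[0,0,0],0.6]]}}

```text
t: 12.32
tool_pos: [0.4169, 0.1781, 0.121]
ee_rot: [-0.076, 3.137, 0.002]
wrist_force: [-1.3, -0.1, 0.1]
finger_gap: 0.601
finger_force: 0.0
```

```bash
python3 - <<'E'
from h import *
a=cap('scene');b=cap('side')
for nm,c,box in(('scene',a,(290,150,342,200)),('side',b,(318,165,370,212)),('R scene',a,(312,210,380,268))):
    print(nm)
    for q in poly(c,box,170): print('  ',q,onz(c,*q,0)[:2].round(3),onz(c,*q,.065)[:2].round(3))
cv2.imwrite('pics/t5.png',np.hstack([cv2.resize(a['img'][150:290,270:410],(400,400)),cv2.resize(b['img'][150:290,270:410],(400,400))]))
E
```

```text
scene
   [324 160] [0.754 0.364] [0.685 0.229]
   [339 171] [0.756 0.255] [0.688 0.131]
   [341 189] [0.696 0.131] [0.633 0.017]
   [312 194] [0.598 0.141] [0.544 0.027]
   [299 183] [0.595 0.232] [0.541 0.109]
   [299 165] [0.655 0.364] [0.595 0.23 ]
side
   [318 165] [0.622 0.518] [0.597 0.291]
   [352 168] [0.727 0.461] [0.686 0.242]
   [362 179] [0.735 0.339] [0.693 0.139]
   [369 196] [0.723 0.187] [0.683 0.009]
   [369 206] [0.706 0.113] [ 0.669 -0.054]
   [329 206] [0.606 0.131] [ 0.583 -0.038]
   [321 194] [0.597 0.227] [0.576 0.043]
R scene
   [351 216] [ 0.639 -0.036] [ 0.581 -0.135]
   [370 232] [ 0.641 -0.137] [ 0.583 -0.226]
   [369 254] [ 0.583 -0.228] [ 0.53  -0.309]
   [337 263] [ 0.491 -0.226] [ 0.446 -0.307]
   [319 244] [ 0.49  -0.128] [ 0.445 -0.218]
   [319 224] [ 0.536 -0.035] [ 0.487 -0.133]
```

View pics/t5.png

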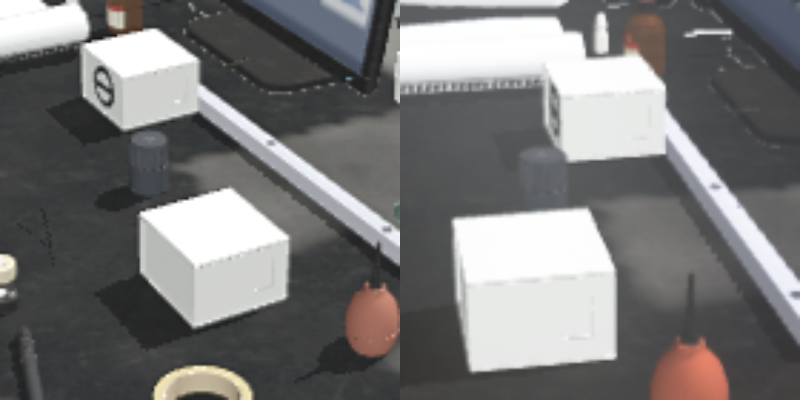

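The ring crate lies flush on the rail: the rim's far corners are at about (0.690, 0.135) and (0.685, 0.230), and the rail face is at 0.692 and 0.688 there. The blank crate, lens case and blower stand untouched. I'm handing in.

```bash
python3 -c "
from cell import env
print(env.finish_job())"
```

```text
the job is handed in; nothing more can be done
None
```

I tipped both crates onto their far sides and pushed the ring crate up against the rail (both rim ends within about 3 mm by camera). The blank crate lies where I tipped it, the lens case and blower are still standing, and the job was handed in at about 12.4 s; no verdict was returned.

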